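# Open the child-safe jar of spare wand magnets

## Task

Open the child-safe jar of spare fishing-wand magnets in its wooden stand. First swing the stand's hinged clamp frame down over the jar and press its tab until the spring catch snaps and holds it shut, so that the jar is held fast; then press the cap down, keep it pressed while you turn it anticlockwise, and lift it off without forcing it against its lock. Finish while holding the cap in the gripper, level and about 8 cm straight above the open jar, with the jar still clamped in its stand and the toys around it left where they are.

Things in the scene. Friction and masses are not known exactly. Their poses are not given: they have to be found in the camera images.
- holder: The jar stand, fixed to the table: wooden base 138 x 104 mm, 8 mm thick, with a 78 mm square well (16 mm high rim) for the jar. Origin: on the table under the jar's axis; z up. Its local x axis points from the tab and catch side (-x, nearer the robot) to the hinge side (+x).
- clamp (a joint): Angle of the clamp frame about its hinge, rad: 0 = level and shut, grows as it opens upward (to 1.5). It stays where it is left (light friction). Near 0.08 the bead under its front bar lands on the spring catch; 8 to 10 N down on the tab snaps it past, and it is then held at 0 (below 0.03 = snapped shut).
- clamp_hinge (a point): Point on the hinge axis, in the middle: 58 mm along +x of the stand from the jar's axis, 69.5 mm above the table. The hinge axis is the stand's local y.
- clamp_tab (a point): Centre of the upper face of the thumb tab (32 mm wide, 22 long, 5 thick) at the free end of the flat aluminium clamp frame, 118 mm from the hinge axis; moves with the frame. Frame 76 mm wide, 5 thick, its opening 60 mm wide passes over the cap; shut, its upper face is 72 mm above the table.
- jar_mouth (a point): Centre of the rim of the jar's neck, 98 mm above the table (jar on the floor of the well, 8 mm up); z up along the jar's axis. Square clear jar, 76 mm wide, shoulders 66 mm above the table, round neck of 34 mm diameter. The jar is loose in its well but the well keeps it from turning.
- jar_base (a point): Centre of the jar's underside.
- cap_center (a point): Centre of the round white push-and-turn cap, 52 mm across, 30 mm high, on the jar's axis; seated 96 mm above the table (lower edge 81, top 111). Locked until pushed straight down 5 to 7 mm against a spring (3 N rising to 9 N, bottoms at 7.5 mm) and, kept down, turned anticlockwise seen from above. Free at 46 to 85 degrees of turn (stop beyond; 65 is best), then it lifts straight off.
- goldfish: Flat wooden goldfish with a steel eye disc, 95 x 48 x 16 mm, lying towards the back. Bystander.
- rowboat: Blue wooden rowboat, 115 x 52 x 29 mm, towards the back. Bystander.
- disc_a: Flat birch disc, 42 mm across, 9 mm thick, beside the stand. Bystander.
- disc_b: Flat birch disc like disc_a, on the other side of the stand. Bystander.
- disc_c: Flat birch disc like disc_a, nearer the robot. Bystander.
- bucket: Small tin bucket, 76 mm across the rim, 70 mm high, beside the stand. Bystander.
Not all that is in view belongs to the job. What is meant by the holder is not orange, and is the larger of those in its own colour.

How it is judged:
On the way, in this order (a step that is already met when the one before it is completed fails the run):
1. the clamp frame is snapped shut while the cap is still seated (value of joint clamp below 0.03 rad and z of cap_center in the frame of jar_mouth below 0.003 m), for 0.2 s.
2. the cap is pressed down at least 4 mm (z of cap_center in the frame of jar_mouth below -0.006 m), for 0.05 s.
3. the cap, still on the neck, is turned past the lugs' hooks (over 43 degrees) (angle between the x axis of cap_center and the x axis of jar_mouth, either way round above 0.75 rad and z of cap_center in the frame of jar_mouth below 0.004 m), for 0.05 s.
At the end, for the whole second after the job is handed in: Clamp snapped shut (joint below 0.03 rad); fingers hold the cap still and level (0.3 rad), centred within 30 mm of the jar's axis, its lower edge 40 to 130 mm above the neck's rim, nothing else carrying it; the jar upright on the floor of its well (4 mm) (value of joint clamp below 0.03 rad and z of cap_center in the frame of jar_mouth between 0.055 and 0.145 m and horizontal distance between cap_center and jar_mouth below 0.03 m and angle between cap_center's own z axis and vertical below 0.3 rad and contact force between cap and the fingers above 1 N and contact force between cap and jar below 0.1 N and linear speed of cap below 0.03 m/s and z of jar_base in the frame of holder below 0.012 m and angle between jar_mouth's own z axis and vertical below 0.05 rad); the arm keeps its last pose, push and grip.
It fails at once if the jar is pulled more than 8 mm up out of its well (z of jar_base in the frame of holder above 0.016 m).
It fails at once if a toy around the stand is pushed more than 30 mm (distance of any of goldfish, rowboat, disc_a, disc_b, disc_c, bucket from where it was at the start of the episode above 0.03 m).
It fails at once if the cap is wrenched or jammed against the jar with more than 100 N (contact force between cap and jar above 100 N).
It also fails if it takes over 51 s, if anything falls off the work surface, if the arm or the gripper's body presses on something with over 40 N, if the wrist force passes 120 N, or if a joint passes its speed limit or range.

## Robot

A 6-joint arm with a two-finger parallel gripper is mounted at the origin on the work surface. World frame = base frame: x ahead of the robot, y to its left, z up, the work surface at z = 0. Lengths are in m, angles in rad, forces in N, time in s.
With the tool pointing down it reaches from about 0.25 to 0.775 m from the base axis. Payload 4 kg.
Tool frame: the origin (TCP) lies midway between the tips of the shut fingers; the grasp point (between the pads) lies 19 mm behind it; z points along the fingers, y is the direction in which the jaws open and shut (so a half turn about z gives the same grasp; the last joint's range is limited). The gripper opens to 94 mm and grips with 3 to 60 N. Pads are 16 mm wide; open, the fingers measure 119 mm over their backs; the gripper's body (75 mm by 177 mm) begins 78 mm behind the grasp point.
Start: joints at [-1.385, 0.087, 1.371, -0, 1.684, -0.103], TCP at [0.157, -0.527, 0.206] pointing down, gripper open.
Joint ranges: [-3.1, 3.1], [-0.76, 2.03], [0.27, 2.55], [-1.08, 4.22], [0.17, 2.65], [-2.57, 2.57]. Speed limits (rad/s): [2.79, 2.79, 3.14, 3.14, 3.14, 3.14].

## Interface

Orientations are given as [roll, pitch, yaw] about the fixed x, y, z axes, in that order (R = Rz(yaw) Ry(pitch) Rx(roll)).
In Python, from bench import robot gives the robot as it stands.
- The arm moves only by the tool drive_tool, never from a script. Its argument "series" is a list that holds one entry, the list of rows, each a list of 7 numbers: the turn, a rotation vector about the tool's x, y, z in rad, then the shift along the tool's x, y, z in cm, then the opening in per cent of the stroke, from 0 (shut) to 100 (fully open). In form: [[[rx, ry, rz, tx, ty, tz, fingers], ...]]. A call has 1 to 20 rows; each row is the pose to reach, as a shift and turn from the pose measured when the call began, along the tool's axes at that moment; what a row does not reach only later rows make up. A row lasts 1/10 s, in which the tool goes at most 50 mm and 8.59 degrees, less where a joint would pass 70% of its speed; a pose out of reach is approached as far as the arm can. A call with a gripper value outside its range is refused whole. The fingers move at their own pace and stop on an object; the grip force is fixed at half the most. Time passes only in rows, so rows that repeat a pose let the fingers close. It gives the time, the measured TCP pose, the force and the opening at its end, in the units of the state.
- robot.get_obs(): the state, without advancing time (a new reading comes with each control period).
- robot.snapshot(name): name is "scene" or "top" or "wrist"; returns a dict with "img" (400x640x3 uint8, blue, green, red), "depth" (400x640 float32, m along the optical axis (not along the pixel's ray), 0 where there is no reading), "vertical_fov" (degrees; the focal length in pixels is half the picture's height over the tangent of half this angle, whatever the lens; pixels are square), "cx", "cy" (the principal point, pixels), "rvec" (rotation vector, rad) and "tvec" (3), from world to camera coordinates, as OpenCV has them. Camera axes: x right, y down, z forward; pixel columns grow to the right and rows downward; lengths in m; the calibration is good to about 2 mm. The wrist camera is an equidistant fisheye: a pixel r from the principal point sees the ray r / f radians off the axis. A picture is of the moment at which its call begins.
- robot.close_job(): hands the job in, once; it reports no verdict.
The state is a dict: "time": time; "joint_positions": joint angles; "qvel": joint speeds; "joint_torque": joint torques, N m; "tool_pos": TCP position; "ee_rot": TCP orientation; "wrist_force": force on the tool from outside, world axes, zero at the start; "wrist_torque": the same for the moment, N m; "width": finger opening in m.
Only numpy, scipy, OpenCV 4.12 (cv2) and the standard library are available. Lean on these libraries where they do the work, as an engineer would, in place of code of your own. Each camera call takes 0.05 s, during which the arm holds its last target.

## Working session

There is one attempt and no reset: what is moved stays moved. The work goes in short steps, Python scripts to look and compute and a tool call to move; the robot and the scene stay as the last step left them, time stands still between calls to the robot, and variables do not carry over. Pictures are saved under pics/ and viewed, and the job is handed in when it is done.

Besides the shell and the picture viewer there is one more tool, called after "Request:" as a command line: name --argument value ..., lists and objects as JSON in quotes. drive_tool: Moves the arm, as the interface text tells. Its arguments: {"type":"object","properties":{"series":{"type":"array","items":{"type":"array","items":{"type":"array","items":{"type":"number"}}}}},"required":["series"]}

```bash
mkdir -p pics; ls
cat > h.py <<'E'
import numpy as np, cv2
from bench import robot
from scipy.spatial.transform import Rotation as R
def snap(n,f):
    s=robot.snapshot(n); cv2.imwrite('pics/'+f+'.png',s['img']); np.savez('pics/'+f+'.npz',**s); return s
def cam(s):
    f=200/np.tan(np.radians(float(s['vertical_fov']))/2)
    Rm=cv2.Rodrigues(np.array(s['rvec'],float))[0]; t=np.array(s['tvec'],float).ravel()
    return f,Rm,t
def pts(s):  # depth-> world for all pixels (pinhole)
    f,Rm,t=cam(s); v,u=np.mgrid[0:400,0:640]; d=s['depth']
    P=np.stack([(u-s['cx'])/f*d,(v-s['cy'])/f*d,d],-1)
    return (P-t)@Rm
def proj(s,p):
    f,Rm,t=cam(s); c=np.atleast_2d(p)@Rm.T+t
    return np.c_[c[:,0]/c[:,2]*f+s['cx'],c[:,1]/c[:,2]*f+s['cy']]
E
python3 - <<'E'
from h import *
print(robot.get_obs())
for n in ['scene','top','wrist']:
    s=snap(n,n+'0'); print(n,s['vertical_fov'],s['cx'],s['cy'],s['rvec'],s['tvec'],(s['depth']>0).mean())
E
```

```text
pics
{'time': 0.0, 'joint_positions': array([-1.38510900e+00,  8.79172163e-02,  1.37223531e+00, -1.14198370e-05,
        1.68358879e+00, -1.03096748e-01]), 'qvel': array([ 0.00074144, -0.00042187,  0.00057933, -0.00022212, -0.00014734,
       -0.00158404]), 'joint_torque': array([ 5.93414188e-04, -3.40188682e+01, -3.02425468e+01,  7.17990263e-02,
        3.30485345e-02, -1.58468993e-04]), 'tool_pos': array([ 0.15652528, -0.52668953,  0.20433444]), 'ee_rot': array([-3.13945424e+00, -2.09837466e-04,  2.88782581e-01]), 'wrist_force': array([ 1.17845683,  0.38935958, -0.12903509]), 'wrist_torque': array([-0.01332707,  0.01191683,  0.00656874]), 'width': 0.09411151502411665}
scene 45.352576220685854 314.71359768633874 198.89620662528958 [ 2.1622845   1.20928828 -0.43501207] [-0.30007871 -0.27674361  1.35974102] 0.9958046875
top 57.73142920423132 311.41989358035005 199.89452513807512 [ 2.11403466 -2.16826669  0.08640596] [0.06392965 0.56273993 0.7396261 ] 0.99608203125
wrist 65.70646984690485 317.3137168087619 200.6507711963701 [-2.36463568  1.7616023   0.2058635 ] [-0.54893252 -0.02580421  0.38896101] 0.91095703125
```

View pics/scene0.png

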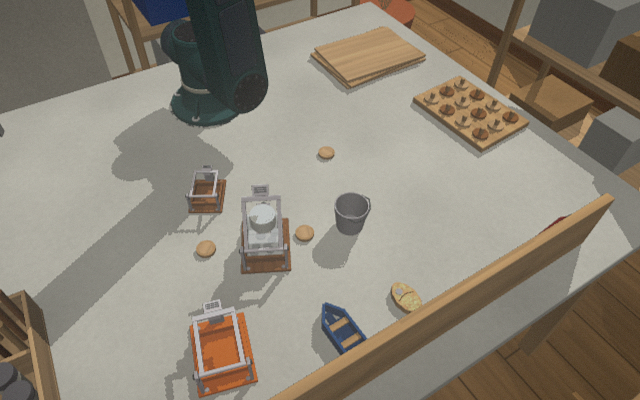

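View pics/top0.png

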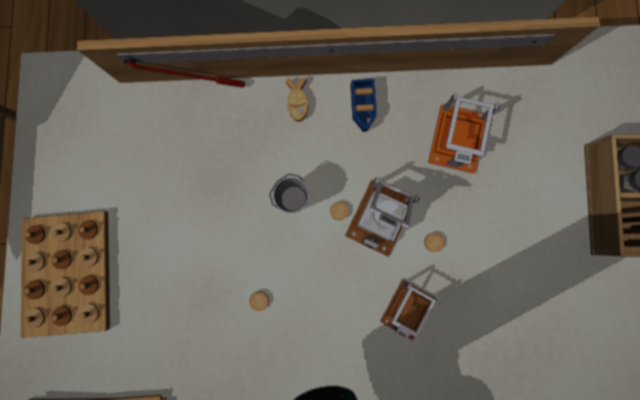

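View pics/wrist0.png

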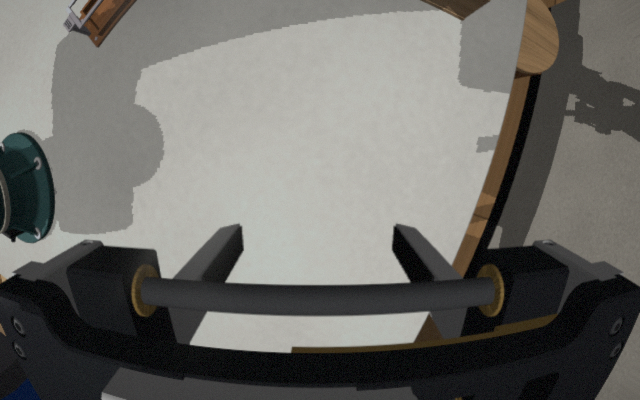

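The scene view shows the larger brown stand with the jar: cap at about (262,213) in scene and (385,215) in top. Its clamp stands half open with the tab at (261,190) in scene. The small brown stand and the orange one are decoys. Next I measure the jar stand.

Run:
```python
from h import *
for n,box in [('scene',(225,170,305,285)),('top',(335,165,430,265))]:
    s=dict(np.load(f'pics/{n}0.npz')); P=pts(s)
    x0,y0,x1,y1=box
    im=s['img'][y0:y1,x0:x1]; cv2.imwrite(f'pics/{n}0c.png',cv2.resize(im,None,fx=5,fy=5,interpolation=cv2.INTER_CUBIC))
    sub=P[y0:y1,x0:x1]; z=sub[...,2]
    h=np.histogram(z,bins=np.arange(-0.01,0.26,0.01)); print(n,list(zip(np.round(h[1],3),h[0])))
    m=(z>0.105)&(z<0.116); print('captop',np.median(sub[m],0),m.sum(), (sub[m].max(0)+sub[m].min(0))/2)
    # base: brown mask
    hsv=cv2.cvtColor(im,cv2.COLOR_BGR2HSV)
    m=((hsv[...,1]>100)&(z<0.013)&(z>0.002))
    pb=sub[m][:,:2]; r=cv2.minAreaRect((pb*1000).astype(np.float32)); print('base',r,m.sum())
    np.set_printoptions(precision=3,suppress=True)
    m=z>0.118; print('frame hi',m.sum(), sub[m].mean(0), sub[m].max(0))
```

```text
scene [(np.float64(-0.01), np.int64(3166)), (np.float64(0.0), np.int64(3072)), (np.float64(0.01), np.int64(195)), (np.float64(0.02), np.int64(340)), (np.float64(0.03), np.int64(52)), (np.float64(0.04), np.int64(42)), (np.float64(0.05), np.int64(110)), (np.float64(0.06), np.int64(556)), (np.float64(0.07), np.int64(221)), (np.float64(0.08), np.int64(116)), (np.float64(0.09), np.int64(139)), (np.float64(0.1), np.int64(232)), (np.float64(0.11), np.int64(377)), (np.float64(0.12), np.int64(51)), (np.float64(0.13), np.int64(57)), (np.float64(0.14), np.int64(159)), (np.float64(0.15), np.int64(159)), (np.float64(0.16), np.int64(103)), (np.float64(0.17), np.int64(2)), (np.float64(0.18), np.int64(0)), (np.float64(0.19), np.int64(0)), (np.float64(0.2), np.int64(0)), (np.float64(0.21), np.int64(0)), (np.float64(0.22), np.int64(0)), (np.float64(0.23), np.int64(0)), (np.float64(0.24), np.int64(0))]
captop [ 0.52903834 -0.09912929  0.11078551] 516 [ 0.53373927 -0.10843228  0.11030216]
base ((465.5177307128906, -63.20353698730469), (151.54806518554688, 284.7749938964844), 72.9929428100586) 456
frame 
[... 468 characters left out ...]
0)), (np.float64(0.11), np.int64(347)), (np.float64(0.12), np.int64(36)), (np.float64(0.13), np.int64(38)), (np.float64(0.14), np.int64(84)), (np.float64(0.15), np.int64(155)), (np.float64(0.16), np.int64(113)), (np.float64(0.17), np.int64(12)), (np.float64(0.18), np.int64(0)), (np.float64(0.19), np.int64(0)), (np.float64(0.2), np.int64(0)), (np.float64(0.21), np.int64(0)), (np.float64(0.22), np.int64(0)), (np.float64(0.23), np.int64(0)), (np.float64(0.24), np.int64(0))]
captop [ 0.535 -0.099  0.112] 384 [ 0.536 -0.107  0.111]
base ((506.86767578125, -100.68551635742188), (189.78701782226562, 155.15296936035156), 29.968341827392578) 885
frame hi 482 [ 0.514 -0.083  0.207] [0.56  0.021 0.803]
```

```bash
ls pics
```

```text
scene0.npz
scene0.png
scene0c.png
top0.npz
top0.png
top0c.png
wrist0.npz
wrist0.png
```

View pics/scene0c.png

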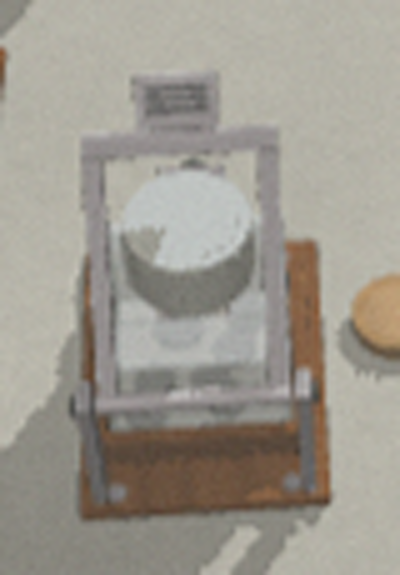

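View pics/top0c.png

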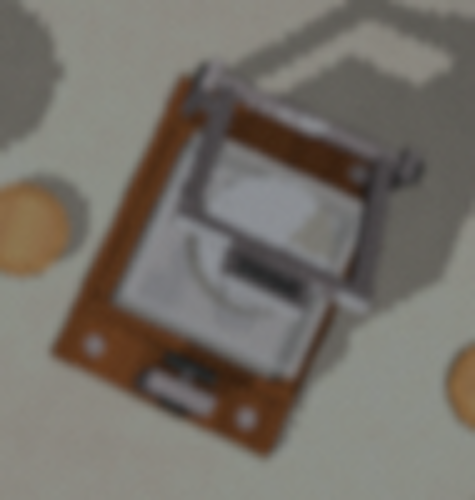

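Run:
```python
from h import *
np.set_printoptions(precision=4,suppress=True)
for n,box in [('scene',(225,170,305,285)),('top',(335,165,430,265))]:
    s=dict(np.load(f'pics/{n}0.npz')); P=pts(s)
    x0,y0,x1,y1=box
    im=s['img'][y0:y1,x0:x1]; sub=P[y0:y1,x0:x1]; z=sub[...,2]
    hsv=cv2.cvtColor(im,cv2.COLOR_BGR2HSV)
    m=(z>0.1085)&(z<0.1135)&(hsv[...,1]<60)
    k,l,st,c=cv2.connectedComponentsWithStats(m.astype(np.uint8))
    for i in range(1,k):
        if st[i,4]>40:
            q=sub[l==i]; print(n,'cap comp',st[i],q.mean(0),cv2.minEnclosingCircle((q[:,:2]*1000).astype(np.float32)))
    # base surface, brown
    for lo,hi in [(0.004,0.012),(0.02,0.027)]:
        m=((z>lo)&(z<hi)&(hsv[...,1]>90)).astype(np.uint8)
        k,l,st,c=cv2.connectedComponentsWithStats(m)
        for i in range(1,k):
            if st[i,4]>25:
                q=sub[l==i]; print(lo,st[i],q.mean(0),cv2.minAreaRect((q[:,:2]*1000).astype(np.float32)))
    m=((z>0.118)&(z<0.19)).astype(np.uint8); q=sub[m>0]
    # fit plane
    c=q.mean(0); u,sv,vt=np.linalg.svd(q-c); nn=vt[2]*np.sign(vt[2][2]); print('plane',c,nn,sv/np.sqrt(len(q)),'tilt',np.arccos(nn[2]), 'dir',np.degrees(np.arctan2(nn[1],nn[0])), q.max(0))
```

```text
scene cap comp [ 24  34  26  21 400] [ 0.5257 -0.0991  0.1109] ((524.8602294921875, -98.59781646728516), 27.174009323120117)
0.004 [ 16  49  50  54 493] [ 0.5675 -0.1076  0.0075] ((526.9814453125, -99.21705627441406), (102.11862182617188, 135.07244873046875), 62.791656494140625)
0.004 [ 71  56   9  14 103] [ 0.5395 -0.0185  0.0088] ((538.9168701171875, -19.532299041748047), (17.65475845336914, 36.29999542236328), 59.00762939453125)
0.02 [58 52  4 21 60] [ 0.5291 -0.0527  0.0236] ((529.9221801757812, -53.361995697021484), (6.251648902893066, 54.819801330566406), 63.7503547668457)
0.02 [20 84 40  6 86] [ 0.5635 -0.1188  0.0233] ((563.0680541992188, -119.19973754882812), (80.90229034423828, 10.58531665802002), 58.410369873046875)
plane [ 0.5174 -0.0951  0.1485] [ 0.6681 -0.3498  0.6567] [0.023  0.0165 0.0016] tilt 0.8543874429399179 dir -27.63597692377213 [ 0.558  -0.0605  0.1715]
top cap comp [ 41  35  26  19 254] [ 0.5365 -0.1025  0.1116] ((529.722900390625, -99.21908569335938), 25.340333938598633)
top cap comp [39 47 15 15 52] [ 0.5152 -0.0795  0.1115] ((514.841552734375, -84.1893997
[... 409 characters left out ...]
52734375, -14.802145004272461), (28.61528778076172, 37.687522888183594), 88.37174224853516)
0.004 [90 70  5 15 57] [ 0.4699 -0.1963  0.0094] ((469.4939270019531, -195.9490966796875), (9.266841888427734, 30.02723503112793), 85.77310180664062)
0.004 [ 38  75  23  16 166] [ 0.4605 -0.103   0.0085] ((466.82452392578125, -102.58560943603516), (38.3845100402832, 37.04828643798828), 64.23532104492188)
0.02 [ 18  23  41  57 252] [ 0.5213 -0.0697  0.0242] ((526.794921875, -97.41565704345703), (92.0291748046875, 92.3279800415039), 62.893489837646484)
plane [ 0.5177 -0.0929  0.1516] [ 0.6667 -0.3422  0.6621] [0.0225 0.0168 0.0019] tilt 0.8471746372040344 dir -27.16694854934282 [ 0.5598 -0.0581  0.1722]
```

```bash
cat >> h.py <<'E'
J=np.array([0.527,-0.099]); YAW=-0.475
def st(x,y,z):
    c,s_=np.cos(YAW),np.sin(YAW); return np.array([J[0]+c*x-s_*y,J[1]+s_*x+c*y,z])
def rows(targets,o=None):
    """targets: list of (world pos, yaw)"""
    o=o or robot.get_obs(); R0=R.from_euler('xyz',o['ee_rot']); out=[]
    for p,y in targets:
        Rt=R.from_euler('xyz',[np.pi,0,y]); rv=(R0.inv()*Rt).as_rotvec(); t=R0.inv().apply(np.array(p)-o['tool_pos'])*100
        out.append(np.round(np.r_[rv,t],3).tolist())
    return out
def tabtcp(th,off,press=0):
    x=58-118*np.cos(th)+2.5*np.sin(th)+off; z=69.5+118*np.sin(th)+2.5*np.cos(th)-press
    return st(x/1000,0,z/1000)
E
python3 - <<'E'
from h import *
o=robot.get_obs()
for r in rows([(st(-.010,0,.23),YAW)]): print(r)
s=dict(np.load('pics/wrist0.npz')); f,Rm,t=cam(s); c=-Rm.T@t; print('cam in tool',R.from_euler('xyz',o['ee_rot']).inv().apply(c-o['tool_pos']))
E
```

```text
[-0.002, 0.0, 0.764, 46.973, -31.154, -2.484]
cam in tool [ 0.06510813 -0.00088673 -0.17966913]
```

Request:
drive_tool --series '[[[0, 0, 0, 0, 0, -1.2, 60], [0, 0, 0.05, 3, -2, -2.5, 30], [0, 0, 0.1, 6, -4, -2.5, 0], [0, 0, 0.16, 9.4, -6.2, -2.5, 0], [0, 0, 0.24, 13, -8.6, -2.5, 0], [0, 0, 0.32, 17, -11.3, -2.5, 0], [0, 0, 0.4, 21, -14, -2.5, 0], [0, 0, 0.48, 25, -16.6, -2.5, 0], [0, 0, 0.56, 29, -19.2, -2.5, 0], [0, 0, 0.64, 33, -21.9, -2.5, 0], [0, 0, 0.7, 37, -24.5, -2.5, 0], [0, 0, 0.76, 41, -27.2, -2.5, 0], [0, 0, 0.764, 44, -29.2, -2.5, 0], [0, 0, 0.764, 46, -30.5, -2.5, 0], [0, 0, 0.764, 47, -31.2, -2.5, 0], [0, 0, 0.764, 47, -31.2, -2.5, 0], [0, 0, 0.764, 47, -31.2, -2.5, 0]]]'

```text
time: 1.85
tool_pos: [0.5179, -0.0946, 0.2305]
ee_rot: [-3.141, 0.001, -0.476]
wrist_force: [-0.2, 0.6, -0.0]
width: 0.0007
```

Run:
```python
from h import *
o=robot.get_obs(); print({k:np.round(v,3) for k,v in o.items()}); print(st(-.010,0,.23))
s=snap('wrist','w1'); snap('top','t1'); snap('scene','s1')
for r in rows([(tabtcp(th,8),YAW) for th in (1.0,.9,.85,.8,.7,.6,.5,.4,.3)],o): print(r)
```

```text
{'time': np.float64(1.85), 'joint_positions': array([-2.890e-01,  3.200e-02,  1.380e+00,  1.000e-03,  1.731e+00,
        1.758e+00]), 'qvel': array([-0.018, -0.007,  0.009,  0.001, -0.003,  0.004]), 'joint_torque': array([ 6.0400e-01, -3.1571e+01, -3.0522e+01,  6.1000e-02, -8.5000e-02,
        3.0000e-03]), 'tool_pos': array([ 0.518, -0.095,  0.23 ]), 'ee_rot': array([-3.141e+00,  1.000e-03, -4.760e-01]), 'wrist_force': array([-0.209,  0.557, -0.025]), 'wrist_torque': array([ 0.052, -0.026, -0.009]), 'width': np.float64(0.001)}
[ 0.51810707 -0.09442662  0.23      ]
[-0.001, 0.001, -0.001, 1.453, -0.026, 6.03]
[-0.001, 0.001, -0.001, 0.479, -0.025, 6.697]
[-0.001, 0.001, -0.001, 0.019, -0.024, 7.066]
[-0.001, 0.001, -0.001, -0.423, -0.024, 7.457]
[-0.001, 0.001, -0.001, -1.244, -0.023, 8.304]
[-0.001, 0.001, -0.001, -1.977, -0.022, 9.229]
[-0.001, 0.001, -0.001, -2.614, -0.02, 10.222]
[-0.001, 0.001, -0.001, -3.148, -0.019, 11.274]
[-0.001, 0.001, -0.001, -3.575, -0.019, 12.373]
```

View pics/w1.png

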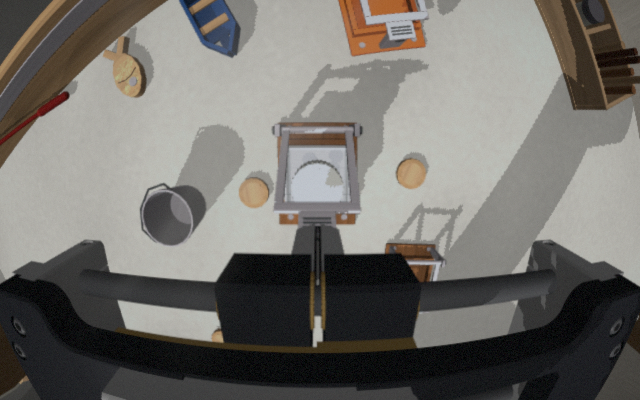

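View pics/s1.png

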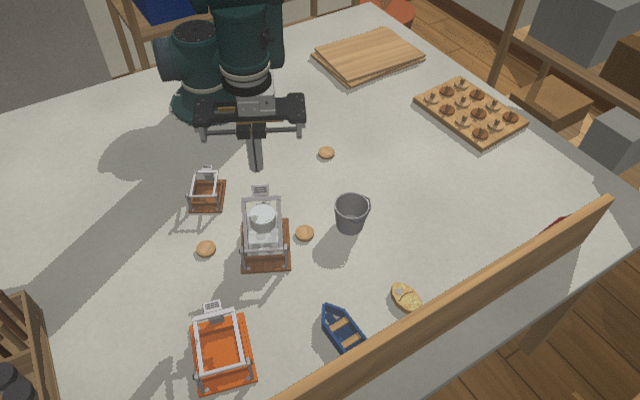

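The wrist view shows the shut fingers (318,230) lined up with the tab (317,218), and the jar centred behind it. I'll swing the frame down along its arc.

Request:
drive_tool --series '[[[0, 0, 0, 0.2, 0, 2.5, 0], [0, 0, 0, 0.4, 0, 5, 0], [0, 0, 0, 0.5, 0, 6.4, 0], [0, 0, 0, 0, 0, 7.1, 0], [0, 0, 0, -0.4, 0, 7.5, 0], [0, 0, 0, -0.8, 0, 7.9, 0], [0, 0, 0, -1.2, 0, 8.3, 0], [0, 0, 0, -1.6, 0, 8.8, 0], [0, 0, 0, -2.0, 0, 9.2, 0], [0, 0, 0, -2.3, 0, 9.7, 0], [0, 0, 0, -2.6, 0, 10.2, 0], [0, 0, 0, -2.9, 0, 10.7, 0], [0, 0, 0, -3.15, 0, 11.3, 0], [0, 0, 0, -3.4, 0, 11.8, 0], [0, 0, 0, -3.6, 0, 12.4, 0], [0, 0, 0, -3.6, 0, 12.4, 0]]]'

```text
time: 3.6
tool_pos: [0.4848, -0.0781, 0.1052]
ee_rot: [-3.141, 0.003, -0.477]
wrist_force: [0.4, -0.2, -0.6]
width: 0.0005
```

Run:
```python
from h import *
o=robot.get_obs(); print({k:np.round(v,3) for k,v in o.items()})
snap('wrist','w2'); s=snap('scene','s2'); cv2.imwrite('pics/s2c.png',cv2.resize(s['img'][140:290,200:320],None,fx=4,fy=4,interpolation=cv2.INTER_CUBIC))
for r in rows([(tabtcp(th,off),YAW) for th,off in ((.3,8),(.25,6),(.2,4),(.15,2),(.1,1),(.08,0),(.06,0),(.04,0),(.02,0),(0,0))],o): print(r)
```

```text
{'time': np.float64(3.6), 'joint_positions': array([-2.760e-01,  0.000e+00,  1.662e+00,  1.000e-03,  1.482e+00,
        1.772e+00]), 'qvel': array([-0.001, -0.004, -0.021, -0.002,  0.011, -0.001]), 'joint_torque': array([ 2.8000e-02, -2.9449e+01, -2.9317e+01,  1.1000e-02, -1.2400e-01,
        4.0000e-03]), 'tool_pos': array([ 0.485, -0.078,  0.105]), 'ee_rot': array([-3.141e+00,  3.000e-03, -4.770e-01]), 'wrist_force': array([ 0.426, -0.223, -0.58 ]), 'wrist_torque': array([ 0.019,  0.086, -0.012]), 'width': np.float64(0.0)}
[-0.001, 0.003, -0.002, 0.11, -0.072, -0.152]
[-0.001, 0.003, -0.002, -0.26, -0.071, 0.413]
[-0.001, 0.003, -0.002, -0.603, -0.07, 0.987]
[-0.001, 0.003, -0.002, -0.916, -0.069, 1.566]
[-0.001, 0.003, -0.002, -1.1, -0.068, 2.151]
[-0.001, 0.003, -0.002, -1.226, -0.068, 2.385]
[-0.001, 0.003, -0.002, -1.247, -0.068, 2.621]
[-0.001, 0.003, -0.002, -1.263, -0.067, 2.856]
[-0.001, 0.003, -0.002, -1.274, -0.067, 3.092]
[-0.001, 0.003, -0.002, -1.281, -0.067, 3.328]
```

View pics/s2c.png

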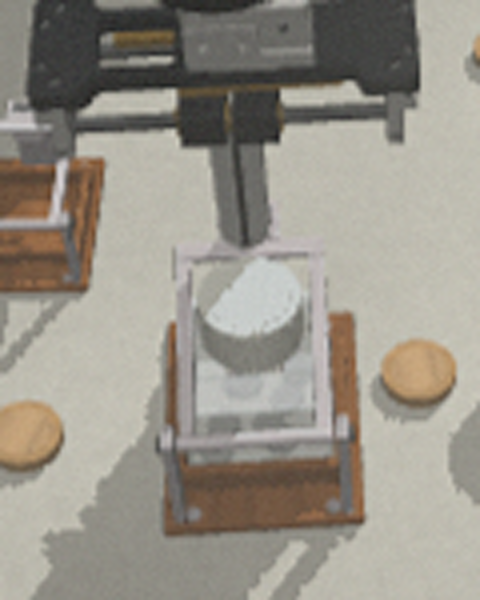

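View pics/w2.png

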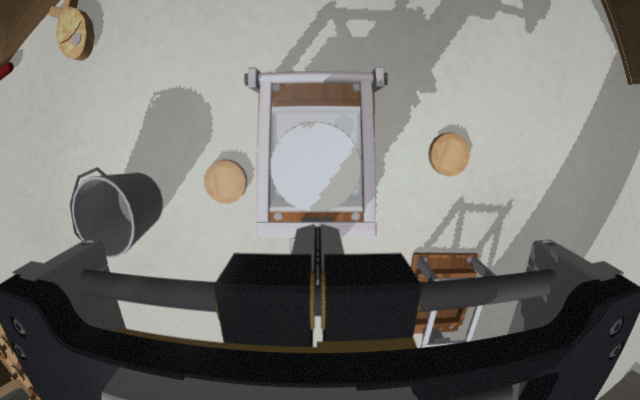

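The frame is following (about 0.3 rad) with the fingers on the tab. Now I close it down to the catch.

Request:
drive_tool --series '[[[0, 0, 0, -0.25, 0, 0.4, 0], [0, 0, 0, -0.6, 0, 1.0, 0], [0, 0, 0, -0.9, 0, 1.5, 0], [0, 0, 0, -1.1, 0, 1.9, 0], [0, 0, 0, -1.2, 0, 2.2, 0], [0, 0, 0, -1.25, 0, 2.4, 0], [0, 0, 0, -1.25, 0, 2.6, 0], [0, 0, 0, -1.25, 0, 2.8, 0], [0, 0, 0, -1.25, 0, 2.9, 0], [0, 0, 0, -1.25, 0, 3.0, 0], [0, 0, 0, -1.25, 0, 3.0, 0]]]'

```text
time: 4.8
tool_pos: [0.4746, -0.0727, 0.082]
ee_rot: [-3.141, -0.001, -0.477]
wrist_force: [-10.9, 2.4, 25.7]
width: -0.0
```

Run:
```python
from h import *
o=robot.get_obs(); print({k:np.round(v,4) for k,v in o.items()}); print(tabtcp(0,0))
print(rows([(tabtcp(0,0),YAW)],o))
s=snap('scene','s3'); cv2.imwrite('pics/s3c.png',cv2.resize(s['img'][140:290,200:320],None,fx=4,fy=4,interpolation=cv2.INTER_CUBIC))
snap('wrist','w3')
```

```text
{'time': np.float64(4.8), 'joint_positions': array([-2.7070e-01, -1.0100e-02,  1.7199e+00,  8.0000e-04,  1.4310e+00,
        1.7769e+00]), 'qvel': array([-0.0011, -0.0006, -0.0007,  0.0014,  0.0008,  0.0002]), 'joint_torque': array([-3.76300e-01, -1.72833e+01, -2.22854e+01,  1.34500e-01,
       -3.84610e+00,  1.24000e-02]), 'tool_pos': array([ 0.4746, -0.0727,  0.082 ]), 'ee_rot': array([-3.1406e+00, -6.0000e-04, -4.7690e-01]), 'wrist_force': array([-10.854 ,   2.3697,  25.7386]), 'wrist_torque': array([ 0.5631,  2.121 , -0.0124]), 'width': np.float64(-0.0)}
[ 0.47364244 -0.07155969  0.072     ]
[[-0.001, -0.001, -0.002, -0.136, -0.053, 0.996]]
```

View pics/s3c.png

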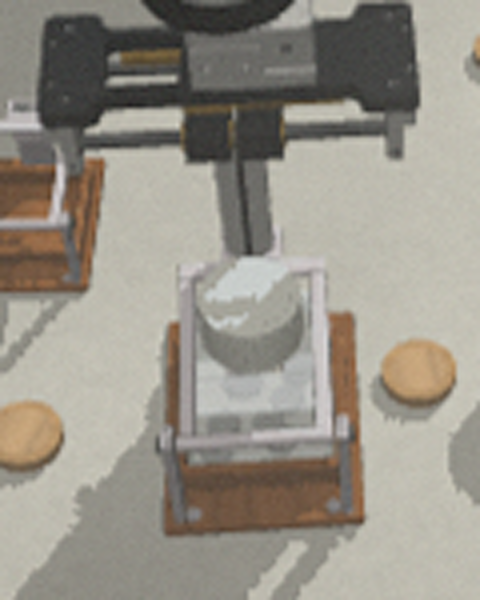

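View pics/w3.png

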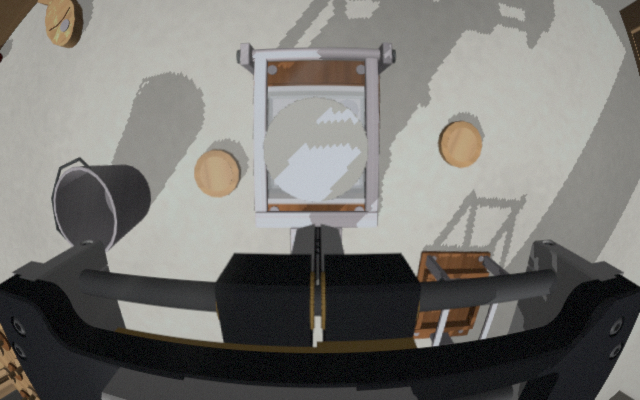

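Run:
```python
from h import *
np.set_printoptions(precision=4,suppress=True)
s=dict(np.load('pics/s3.npz')); P=pts(s)
# local coords
d=P.copy(); c,s_=np.cos(YAW),np.sin(YAW)
lx=(P[...,0]-J[0])*c+(P[...,1]-J[1])*s_; ly=-(P[...,0]-J[0])*s_+(P[...,1]-J[1])*c
for n,cond in [('side bar L',(abs(ly)>.031)&(abs(ly)<.038)&(abs(lx)<.04))]:
    m=cond&(P[...,2]>.065)&(P[...,2]<.12)
    for x in np.arange(-.04,.05,.01):
        k=m&(abs(lx-x)<.005)
        print(round(x,3),k.sum(),np.median(P[...,2][k]) if k.sum() else 0)
for x in np.arange(-.08,-.03,.004):
    k=(abs(lx-x)<.002)&(abs(ly)<.04)&(P[...,2]>.065)&(P[...,2]<.12)
    print(round(x,3),k.sum(),np.round(np.c_[ly[k],P[...,2][k]],3)[:8].tolist())
# anything near gripper bottom: the decoy height
k=(P[...,0]>.3)&(P[...,0]<.45)&(P[...,1]<-.08)&(P[...,1]>-.3)&(P[...,2]>.05)
print(k.sum(), P[k].max(0) if k.sum() else '')
s0=dict(np.load('pics/scene0.npz')); P=pts(s0); q=P[160:215,185:230].reshape(-1,3); q=q[(q[:,2]>.02)&(q[:,2]<.3)]; print('decoy',q.min(0),q.max(0),q.mean(0))
```

```text
-0.04 14 0.0791760342220417
-0.03 23 0.07799430964840731
-0.02 28 0.0780384462913831
-0.01 25 0.0764397791409591
0.0 25 0.0760663828665488
0.01 26 0.07489932958237416
0.02 24 0.07480786171276647
0.03 29 0.07450837403569457
0.04 12 0.07372158775939358
-0.08 0 []
-0.076 0 []
-0.072 3 [[0.012, 0.083], [0.014, 0.083], [-0.016, 0.081]]
-0.068 7 [[0.011, 0.103], [0.011, 0.082], [0.014, 0.082], [-0.016, 0.081], [0.011, 0.081], [0.013, 0.079], [-0.016, 0.08]]
-0.064 6 [[0.011, 0.106], [0.011, 0.083], [0.013, 0.081], [-0.016, 0.081], [0.011, 0.081], [0.013, 0.079]]
-0.06 5 [[-0.002, 0.102], [-0.016, 0.081], [0.011, 0.079], [0.013, 0.08], [0.015, 0.078]]
-0.056 15 [[-0.009, 0.114], [0.011, 0.11], [-0.002, 0.104], [-0.016, 0.082], [0.009, 0.081], [0.011, 0.083], [0.013, 0.081], [-0.016, 0.08]]
-0.052 85 [[-0.003, 0.118], [0.007, 0.119], [-0.013, 0.119], [-0.005, 0.116], [-0.001, 0.115], [0.001, 0.117], [0.005, 0.116], [-0.013, 0.116]]
-0.048 99 [[-0.011, 0.119], [-0.007, 0.119], [-0.003, 0.119], [0.003, 0.119], [0.007, 0.119], [0.009, 0.119], [-0.011, 0.117], [0.001, 0.117]]
-0.044 29 [[0.021, 0.081], [0.023, 0.081], [0.026, 0.081], [0.028, 0.083], [0.03, 0.08], [0.032, 0.08], [0.034, 0.082], [0.036, 0.081]]
-0.04 16 [[0.023, 0.083], [0.028, 0.081], [0.032, 0.08], [0.034, 0.081], [0.036, 0.079], [-0.035, 0.081], [-0.033, 0.08], [-0.029, 0.081]]
-0.036 15 [[0.03, 0.082], [0.032, 0.079], [0.036, 0.081], [0.029, 0.077], [0.031, 0.078], [0.034, 0.078], [0.036, 0.079], [-0.037, 0.079]]
-0.032 12 [[0.029, 0.077], [0.031, 0.077], [0.033, 0.078], [0.036, 0.079], [-0.035, 0.08], [0.031, 0.077], [0.033, 0.077], [0.035, 0.078]]
1114 [ 0.45   -0.0848  0.4853]
decoy [ 0.2786 -0.2021  0.0201] [ 0.3884 -0.1062  0.0588] [ 0.3305 -0.1492  0.0484]
```

Request:
drive_tool --series '[[[0, 0, 0, 0, 0, 0, 0], [0, 0, 0, 0, 0, 0, 0]]]'

```text
time: 5.1
tool_pos: [0.4754, -0.0728, 0.0832]
ee_rot: [-3.14, -0.003, -0.477]
wrist_force: [-0.0, -0.4, 0.5]
width: 0.0003
```

Request:
drive_tool --series '[[[0, 0, 0, 0, 0, 0.3, 0], [0, 0, 0, 0, 0, 0.5, 0], [0, 0, 0, 0, 0, 0.7, 0], [0, 0, 0, 0, 0, 0.8, 0], [0, 0, 0, 0, 0, 0.8, 0], [0, 0, 0, 0, 0, 0.8, 0]]]'

```text
time: 5.7
tool_pos: [0.4757, -0.0729, 0.0816]
ee_rot: [-3.14, -0.005, -0.477]
wrist_force: [-12.7, 1.9, 33.7]
width: 0.0004
```

Run:
```python
from h import *
np.set_printoptions(precision=3,suppress=True)
s=snap('scene','s4'); c,s_=np.cos(YAW),np.sin(YAW)
def loc(P): return (P[...,0]-J[0])*c+(P[...,1]-J[1])*s_, -(P[...,0]-J[0])*s_+(P[...,1]-J[1])*c
for f in ['top0','scene0','s4']:
    S=dict(np.load(f'pics/{f}.npz')); P=pts(S); lx,ly=loc(P); z=P[...,2]
    print(f)
    img=np.full((21,27),np.nan)
    for i,x in enumerate(np.arange(-.084,.076,.008)):
        r=[]
        for y in np.arange(-.056,.057,.008):
            k=(abs(lx-x)<.004)&(abs(ly-y)<.004)&(z>-.01)&(z<.3)
            r.append(int(round(np.median(z[k])*1000)) if k.sum() else -9)
        print('%4d'%round(x*1000),' '.join('%4d'%v for v in r))
```

```text
top0
 -84    1    0    0    0    1    0    0    0    0    1    1    0    1    1    1
 -76    0    0    0    1    1    0    1    0    0    1    1    1    1    0    0
 -68    1    8    9    7    7    9   62   65   64   12    8    8    8    8    1
 -60   -1    9    9   10    9    9   66   64   67    9    9    8    9    8    1
 -52    0    7    9    8    8    8   62   61   60    8    9    8    9    8    1
 -44    1    9   24   25   24   24   25   25   23   23   24   24   24   10    0
 -36    0    9   24   65   65   66   66   65   66   65   65   66   37   17    1
 -28    1    6   67   67   67   67  109  111  104   68   66   67   48    9    1
 -20    1    9   24   67   67  115  163  163  163  111   67   66   35   10    2
 -12    1    8   66  150  151  152  152  154  153  150  111  150   64   11    1
  -4    0    7  106  143  148  146  147  147  147  147   93  104   65   11    0
   4    1    9   -9  134  112  112  112  112  112  112  111  133   65   11    2
  12   -9    7   46  123  111  112  112  112  112  112  112  126   66   10    2
  20   -9   11   25  110   68  112  111  112  111  112 
[... 3014 characters left out ...]
   75   95  111  111  111  111  110   89   76   24    8    0
  12   -1   24   76   73   88  108  110  109  110  101   86   76   67   10    0
  20    1   -9   74   74   66   90   95   98   95   87   65   74   40    8    0
  28    0   -9   25   73   66   65   65   68   66   66   66   75   73    7    0
  36    0    8   28   52   52   51   49   51   51   51   51   33   27    9    0
  44    0    8   18   20   13   14   14   14   14   14   13   19   18    7    0
  52   -1    9   59    9    8    9    9    7    8    9    7   70   73   10    1
  60    0   39   44   38   11    9   10    9    9    9   10   10   48   28    0
  68   -1    1    2    1    2    1    1    1    1    2    1    0    2    0    1
```

Request:
drive_tool --series '[[[0, 0, 0, -0.2, 0, -0.3, 0], [0, 0, 0, -0.4, 0, -0.4, 0], [0, 0, 0, -0.4, 0, -0.2, 0], [0, 0, 0, -0.4, 0, 0, 0]]]'

```text
time: 6.15
tool_pos: [0.472, -0.0709, 0.0827]
ee_rot: [-3.14, -0.005, -0.476]
wrist_force: [-5.2, 2.0, 20.1]
width: 0.0003
```

Request:
drive_tool --series '[[[0, 0, 0, 0, 0, 0, 0]]]'

```text
time: 6.25
tool_pos: [0.472, -0.0709, 0.0833]
ee_rot: [-3.14, -0.004, -0.476]
wrist_force: [-1.4, 1.0, 7.6]
width: 0.0003
```

Request:
drive_tool --series '[[[0, 0, 0, -0.1, 0, 0.1, 0], [0, 0, 0, -0.2, 0, 0.2, 0], [0, 0, 0, -0.3, 0, 0.3, 0], [0, 0, 0, -0.3, 0, 0.4, 0], [0, 0, 0, -0.3, 0, 0.4, 0]]]'

```text
time: 6.75
tool_pos: [0.4719, -0.0708, 0.0828]
ee_rot: [-3.14, -0.011, -0.477]
wrist_force: [-2.0, -0.7, 16.9]
width: 0.0003
```

Run:
```python
from h import *
o=robot.get_obs(); print({k:np.round(v,4) for k,v in o.items()})
s=snap('scene','s5'); cv2.imwrite('pics/s5c.png',cv2.resize(s['img'][160:260,215:305],None,fx=6,fy=6,interpolation=cv2.INTER_CUBIC))
```

```text
{'time': np.float64(6.75), 'joint_positions': array([-2.6750e-01, -2.5600e-02,  1.7335e+00, -4.0000e-04,  1.4222e+00,
        1.7799e+00]), 'qvel': array([-0.0009, -0.001 ,  0.0009, -0.001 ,  0.0018,  0.001 ]), 'joint_torque': array([ 5.57500e-01, -1.96776e+01, -2.11623e+01,  4.43700e-01,
       -6.24300e-01,  8.90000e-03]), 'tool_pos': array([ 0.4719, -0.0708,  0.0828]), 'ee_rot': array([-3.1396, -0.0113, -0.4765]), 'wrist_force': array([-2.0073, -0.7306, 16.8702]), 'wrist_torque': array([-0.0952,  0.3778, -0.0283]), 'width': np.float64(0.0003)}
```

View pics/s5c.png

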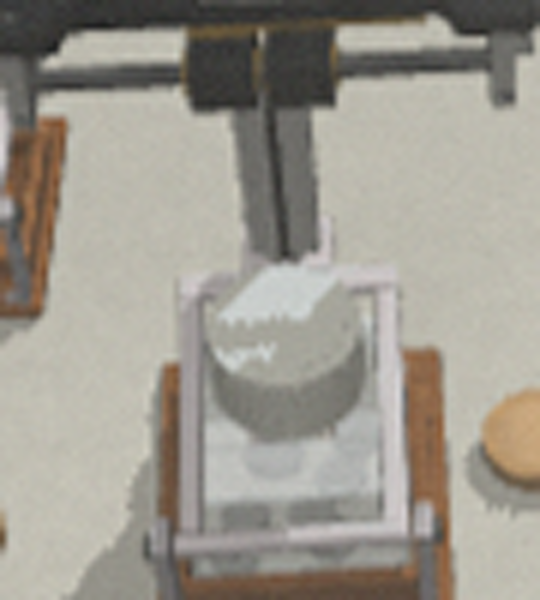

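Run:
```python
from h import *
c,s_=np.cos(YAW),np.sin(YAW)
def loc(P): return (P[...,0]-J[0])*c+(P[...,1]-J[1])*s_, -(P[...,0]-J[0])*s_+(P[...,1]-J[1])*c
for f in ['top0','scene0']:
    S=dict(np.load(f'pics/{f}.npz')); P=pts(S); lx,ly=loc(P); z=P[...,2]
    print(f)
    for x in np.arange(-.078,-.040,.003):
        r=[]
        for y in np.arange(-.024,.025,.003):
            k=(abs(lx-x)<.0015)&(abs(ly-y)<.0015)&(z>-.01)&(z<.3)
            r.append(int(round(np.median(z[k])*1000)) if k.sum() else -9)
        print('%4d'%round(x*1000),' '.join('%4d'%v for v in r))
for f,(x0,y0,x1,y1) in [('t1',(340,200,430,265)),('top0',(350,225,400,260)),('s1',(235,175,290,225))]:
    S=dict(np.load(f'pics/{f}.npz')); cv2.imwrite(f'pics/{f}z.png',cv2.resize(S['img'][y0:y1,x0:x1],None,fx=8,fy=8,interpolation=cv2.INTER_CUBIC))
```

```text
top0
 -78    1    0   -1    0    0    2    0    1   -1    0   -1    2    1    1    0    2   -2
 -75    0    0    0    0    1    1    3    1   -1    1    1    0    2    1    0    2    0
 -72   -3    3    1    1    5   -1    3    2    3   32    0    3    3    1   -1    0    0
 -69    9    9    8   10   15   63   36   64   64   36   36   30   30    9    7    9    8
 -66    7    7   10   -9   67   67   66   68   66   66   68   67   66   39    8    9    8
 -63    8    9   -9   -9   65   65   67   66   65   67   65   67   66   38   10    9    9
 -60   10   10   -9   -9   66   -9   66   66   59   64   68   -9   67    8    9    9    9
 -57   10    7   10    9    9   10   -9   61   59   60   62    9   10    8    9    9   10
 -54    8    9   10    8   10   61   63   61   61   35   35   36    9   10    7    8   12
 -51    8   11    8   -9   -9   63   62   61   61   63   63   35   34    8   10    7   11
 -48    7    9    7   21   24   -9   26   25   -9   22   -9   12   16   10   10   10   10
 -45   25   25   24   25   25   24   26   26   25   25   23   24   26   23   24   23   25
 -42   26   25 
[... 551 characters left out ...]
   -9   -9   -9   -9   -9   -9   -9   -9   66   67   -9   -9   -9   -9
 -60   -9   -9   -9   -9   -9   -9   -9   -9   -9   -9   -9   -9   -9   -9   -9   -9   -9
 -57   -9   -9   -9   -9   -9   -9   -9   -9   -9   -9   -9   -9   -9   -9   -9   -9   -9
 -54   -9   -9   -9   -9   -9   -9   -9   -9   -9   -9   -9   -9   -9   -9   -9   -9   -9
 -51   -9   -9   -9   -9   -9   -9   -9   -9   -9   -9   -9   -9   -9   -9   -9   -9   -9
 -48   -9   -9   -9   -9   -9   -9   -9   -9   -9   -9   -9   -9   -9   -9   -9   -9   -9
 -45   -9   -9   -9   -9   -9   -9   -9   -9   -9   -9   -9   -9   -9   -9   -9   -9   -9
 -42   -9   -9   -9   -9   -9   -9   -9   -9   -9   -9   -9   -9   -9   -9   -9   -9   64
```

View pics/top0z.png

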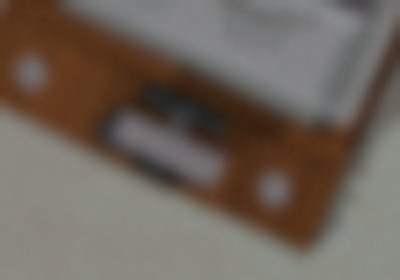

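View pics/s1z.png

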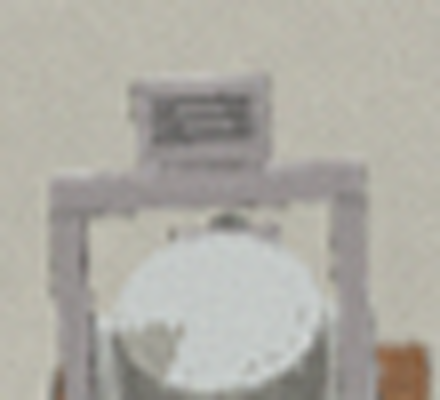

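Request:
drive_tool --series '[[[0, 0, 0, -0.3, 0, 0.4, 0], [0, 0, 0, -0.4, 0, 0.7, 0], [0, 0, 0, -0.5, 0, 0.9, 0], [0, 0, 0, -0.5, 0, 0.9, 0], [0, 0, 0, -0.5, 0, 0.9, 0], [0, 0, 0, -0.5, 0, 0.9, 0]]]'

```text
time: 7.4
tool_pos: [0.472, -0.0708, 0.0821]
ee_rot: [-3.139, -0.024, -0.477]
wrist_force: [-8.4, -0.0, 35.3]
width: 0.0002
```

Run:
```python
from h import *
o=robot.get_obs(); print({k:np.round(v,4) for k,v in o.items()})
c,s_=np.cos(YAW),np.sin(YAW)
for f in ['s2','s3','s4','s5','now']:
    S=snap('scene','s6') if f=='now' else dict(np.load(f'pics/{f}.npz')); P=pts(S)
    lx=(P[...,0]-J[0])*c+(P[...,1]-J[1])*s_; ly=-(P[...,0]-J[0])*s_+(P[...,1]-J[1])*c; z=P[...,2]
    for sg in (1,-1):
        k=(abs(ly*sg-.0335)<.004)&(lx>-.038)&(lx<.04)&(z>.069)&(z<.12)
        a=np.polyfit(lx[k],z[k],1); r=z[k]-np.polyval(a,lx[k]); k2=abs(r)<.0015
        a=np.polyfit(lx[k][k2],z[k][k2],1); print(f,sg,k2.sum(),'theta',-a[0],'z at hinge',np.polyval(a,.058))
```

```text
{'time': np.float64(7.4), 'joint_positions': array([-0.2657, -0.0348,  1.7439, -0.0026,  1.4082,  1.782 ]), 'qvel': array([-0.0003, -0.0001,  0.0006,  0.0014,  0.0001, -0.0004]), 'joint_torque': array([  0.7949, -11.4314, -15.2433,   0.8308,  -2.3275,   0.0176]), 'tool_pos': array([ 0.472 , -0.0708,  0.0821]), 'ee_rot': array([-3.139 , -0.0243, -0.4766]), 'wrist_force': array([-8.43380e+00, -7.00000e-04,  3.53445e+01]), 'wrist_torque': array([-1.9500e-02,  1.4448e+00, -3.0000e-04]), 'width': np.float64(0.0002)}
s2 1 89 theta 0.2914319215783442 z at hinge 0.07094939960539276
s2 -1 75 theta 0.3047908620574571 z at hinge 0.0694656950661676
s3 1 75 theta 0.07642278386302474 z at hinge 0.07155895769093172
s3 -1 86 theta 0.07333870790815464 z at hinge 0.07196421304670553
s4 1 83 theta 0.0736200235987357 z at hinge 0.07195266435304501
s4 -1 82 theta 0.08471957144544687 z at hinge 0.07096149746110039
s5 1 75 theta 0.10429421956945809 z at hinge 0.07011128539549193
s5 -1 98 theta 0.08087778322596918 z at hinge 0.0717058006637795
now 1 87 theta 0.08583970271345763 z at hinge 0.07109384039071033
now -1 89 theta 0.07342066829106697 z at hinge 0.07155648509563477
```

Run:
```python
from h import *
o=robot.get_obs()
print(rows([(st(-.061,0,.090),YAW),(st(-.061,0,.076),YAW)],o))
```

```text
[[-0.003, -0.024, -0.002, 0.099, -0.004, -0.783], [-0.003, -0.024, -0.002, 0.065, -0.0, 0.617]]
```

Request:
drive_tool --series '[[[0, -0.024, 0, 0.1, 0, -0.4, 0], [0, -0.024, 0, 0.1, 0, -0.8, 0], [0, -0.024, 0, 0.1, 0, -0.8, 0], [0, -0.024, 0, 0.1, 0, -0.1, 0], [0, -0.024, 0, 0.1, 0, 0.7, 0], [0, -0.024, 0, 0.1, 0, 0.7, 0], [0, -0.024, 0, 0.1, 0, 0.7, 0]]]'

```text
time: 8.15
tool_pos: [0.4718, -0.0708, 0.0731]
ee_rot: [-3.14, 0.003, -0.476]
wrist_force: [0.4, -0.8, 0.1]
width: 0.0003
```

```bash
cat >> h.py <<'E'
def theta(S):
    P=pts(S); c,s_=np.cos(YAW),np.sin(YAW)
    lx=(P[...,0]-J[0])*c+(P[...,1]-J[1])*s_; ly=-(P[...,0]-J[0])*s_+(P[...,1]-J[1])*c; z=P[...,2]
    for sg in (1,-1):
        k=(abs(ly*sg-.0335)<.004)&(lx>-.038)&(lx<.04)&(z>.069)&(z<.12)
        a=np.polyfit(lx[k],z[k],1); r=z[k]-np.polyval(a,lx[k]); k2=abs(r)<.0015
        a=np.polyfit(lx[k][k2],z[k][k2],1); print(sg,k2.sum(),'theta',-a[0],'z at hinge',np.polyval(a,.058))
E
python3 - <<'E'
from h import *
o=robot.get_obs(); print(o['tool_pos'],o['wrist_force'])
theta(snap('scene','s7')); print(st(-.061,0,.0))
E
```

```text
[ 0.47178089 -0.07083912  0.07312364] [ 0.38858582 -0.765418    0.0587263 ]
1 88 theta -0.000604605914430066 z at hinge 0.07178146554005657
-1 77 theta 0.00249140314802485 z at hinge 0.07163073513270364
[ 0.47275314 -0.07110235  0.        ]
```

The clamp measures 0 ± 0.003 rad, so it has snapped. I'll lift away, move over the cap and open the gripper.

Run:
```python
from h import *
print(rows([(st(-.061,0,.16),YAW),(st(0,0,.19),YAW)]))
```

```text
[[-0.002, 0.002, -0.001, 0.047, -0.035, -8.651], [-0.002, 0.002, -0.001, 6.139, -0.05, -11.666]]
```

Request:
drive_tool --series '[[[0, 0, 0, 0, 0, -1, 0], [0, 0, 0, 0, 0, -4, 0], [0, 0, 0, 0, 0, -8, 0], [0, 0, 0, 1, 0, -10, 20], [0, 0, 0, 3.5, 0, -11.7, 60], [0, 0, 0, 6.1, 0, -11.7, 100], [0, 0, 0, 6.1, 0, -11.7, 100], [0, 0, 0, 6.1, 0, -11.7, 100], [0, 0, 0, 6.1, 0, -11.7, 100]]]'

```text
time: 9.1
tool_pos: [0.5254, -0.0988, 0.1899]
ee_rot: [-3.14, 0.004, -0.476]
wrist_force: [0.4, 0.2, 0.7]
width: 0.0451
```

Run:
```python
from h import *
o=robot.get_obs(); print({k:np.round(v,4) for k,v in o.items()})
S=snap('scene','s8'); theta(S); W=snap('wrist','w8')
# cap in wrist via depth (fisheye)
f,Rm,t=cam(W); v,u=np.mgrid[0:400,0:640]; dx=u-W['cx']; dy=v-W['cy']; r=np.hypot(dx,dy)+1e-9; a=r/f
d=W['depth']; X=np.stack([dx/r*np.tan(a)*d,dy/r*np.tan(a)*d,d],-1); P=(X-t)@Rm
k=(P[...,2]>.106)&(P[...,2]<.116)&(np.hypot(P[...,0]-J[0],P[...,1]-J[1])<.045); q=P[k]
print(k.sum(),q.mean(0),cv2.minEnclosingCircle((q[:,:2]*1000).astype(np.float32)))
print(rows([(st(0,0,.084),YAW)],o))
```

```text
{'time': np.float64(9.1), 'joint_positions': array([-0.2936,  0.0592,  1.4313,  0.0026,  1.6548,  1.7538]), 'qvel': array([ 0.002 , -0.0091,  0.0056,  0.0009, -0.0053, -0.001 ]), 'joint_torque': array([-1.26200e-01, -3.25311e+01, -3.04541e+01,  5.90000e-03,
       -8.00000e-02,  5.00000e-04]), 'tool_pos': array([ 0.5254, -0.0988,  0.1899]), 'ee_rot': array([-3.1397,  0.0041, -0.4763]), 'wrist_force': array([0.4162, 0.2158, 0.6763]), 'wrist_torque': array([ 0.0772,  0.0036, -0.0407]), 'width': np.float64(0.0451)}
1 90 theta 0.00829202045547449 z at hinge 0.07128281341194967
-1 76 theta 0.0009371492043955544 z at hinge 0.0715767252909064
2747 [ 0.52463329 -0.09805821  0.11163727] ((523.536865234375, -97.09473419189453), 26.97439193725586)
[[-0.002, 0.004, -0.001, 0.193, -0.031, 10.588]]
```

View pics/w8.png

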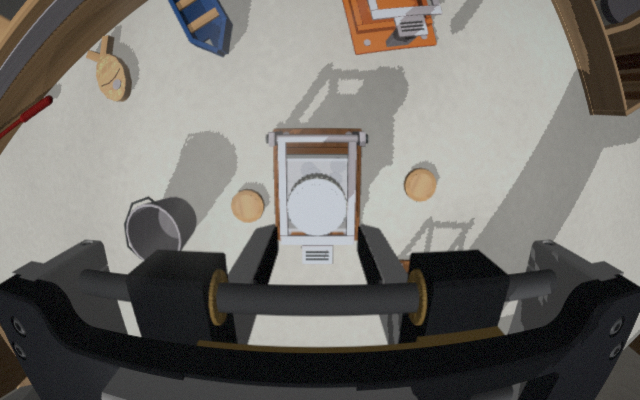

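Clamp still shut, cap at about (0.526, -0.0985). I finish opening, then descend around the cap.

Request:
drive_tool --series '[[[0, 0, 0, 0.1, 0, 0, 100], [0, 0, 0, 0.1, 0, 0, 100], [0, 0, 0, 0.1, 0, 0, 100], [0, 0, 0, 0.1, 0, 0, 100], [0, 0, 0, 0.1, 0, 1, 100], [0, 0, 0, 0.1, 0, 3, 100], [0, 0, 0, 0.1, 0, 5, 100], [0, 0, 0, 0.1, 0, 7, 100], [0, 0, 0, 0.1, 0, 8.5, 100], [0, 0, 0, 0.1, 0, 9.6, 100], [0, 0, 0, 0.1, 0, 10.3, 100], [0, 0, 0, 0.1, 0, 10.5, 100], [0, 0, 0, 0.1, 0, 10.5, 100]]]'

```text
time: 10.5
tool_pos: [0.5265, -0.0989, 0.0854]
ee_rot: [-3.14, 0.003, -0.476]
wrist_force: [-0.2, 0.3, 0.8]
width: 0.0939
```

Run:
```python
from h import *
o=robot.get_obs(); print({k:np.round(v,4) for k,v in o.items()})
S=snap('scene','s9'); cv2.imwrite('pics/s9c.png',cv2.resize(S['img'][140:290,180:340],None,fx=5,fy=4,interpolation=cv2.INTER_CUBIC)); snap('wrist','w9')
```

```text
{'time': np.float64(10.5), 'joint_positions': array([-0.2933,  0.1121,  1.5847,  0.0025,  1.4471,  1.7534]), 'qvel': array([ 0.0012, -0.0073, -0.0136, -0.0019,  0.0008,  0.0001]), 'joint_torque': array([-5.40000e-03, -3.33003e+01, -2.85306e+01,  1.19000e-02,
       -8.06000e-02, -2.00000e-04]), 'tool_pos': array([ 0.5265, -0.0989,  0.0854]), 'ee_rot': array([-3.1396e+00,  2.8000e-03, -4.7610e-01]), 'wrist_force': array([-0.2274,  0.3387,  0.7828]), 'wrist_torque': array([ 0.0458, -0.0042,  0.0152]), 'width': np.float64(0.0939)}
```

View pics/s9c.png

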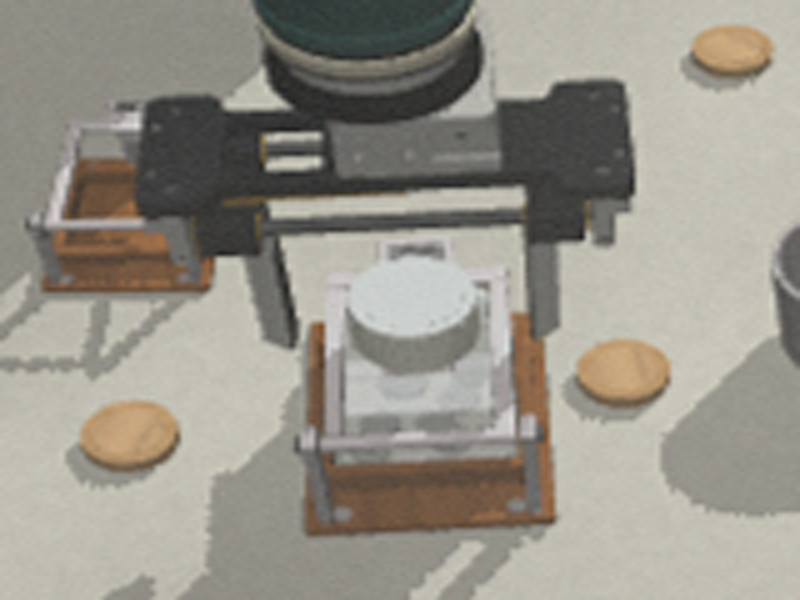

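View pics/w9.png

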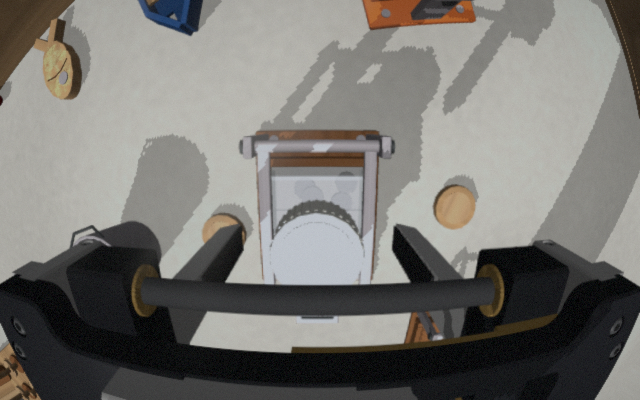

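The fingers straddle the cap and sit above the frame. I close on it.

Request:
drive_tool --series '[[[0, 0, 0, 0, 0, 0.1, 60], [0, 0, 0, 0, 0, 0.1, 55], [0, 0, 0, 0, 0, 0.1, 45], [0, 0, 0, 0, 0, 0.1, 0], [0, 0, 0, 0, 0, 0.1, 0], [0, 0, 0, 0, 0, 0.1, 0]]]'

```text
time: 11.2
tool_pos: [0.5269, -0.0989, 0.0851]
ee_rot: [-3.139, 0.002, -0.476]
wrist_force: [0.7, 1.2, -0.1]
width: 0.0524
```

Request:
drive_tool --series '[[[0, 0, 0, 0, 0, 0.15, 0], [0, 0, 0, 0, 0, 0.3, 0], [0, 0, 0, 0, 0, 0.45, 0], [0, 0, 0, 0, 0, 0.6, 0], [0, 0, 0, 0, 0, 0.7, 0], [0, 0, 0, 0, 0, 0.7, 0], [0, 0, 0, 0, 0, 0.7, 0]]]'

```text
time: 11.9
tool_pos: [0.527, -0.0989, 0.0793]
ee_rot: [-3.139, 0.001, -0.476]
wrist_force: [-2.5, 0.7, 7.3]
width: 0.0518
```

Run:
```python
from h import *
o=robot.get_obs(); print({k:np.round(v,4) for k,v in o.items()})
S=snap('scene','s10'); theta(S); P=pts(S)
k=(np.hypot(P[...,0]-J[0],P[...,1]-J[1])<.02)&(P[...,2]>.095)&(P[...,2]<.12); print('cap top z',np.median(P[...,2][k]),k.sum())
S=dict(np.load('pics/s9.npz'));P=pts(S)
k=(np.hypot(P[...,0]-J[0],P[...,1]-J[1])<.02)&(P[...,2]>.095)&(P[...,2]<.12); print('before',np.median(P[...,2][k]),k.sum())
```

```text
{'time': np.float64(11.9), 'joint_positions': array([-0.2931,  0.1163,  1.5927,  0.0028,  1.433 ,  1.7534]), 'qvel': array([-0.0011,  0.0009, -0.    ,  0.    , -0.0001, -0.0009]), 'joint_torque': array([-1.60000e-01, -2.99694e+01, -2.67684e+01,  2.16000e-02,
       -1.14300e+00, -3.90000e-03]), 'tool_pos': array([ 0.527 , -0.0989,  0.0793]), 'ee_rot': array([-3.1389e+00,  9.0000e-04, -4.7610e-01]), 'wrist_force': array([-2.5209,  0.7408,  7.2588]), 'wrist_torque': array([ 0.2068,  0.5627, -0.0157]), 'width': np.float64(0.0518)}
1 4 theta 0.4138261156123361 z at hinge 0.06554500637248895
-1 13 theta 0.8117007304881994 z at hinge 0.05064720188946599
cap top z 0.10536762989377159 251
before 0.11101065842670697 253
```

Cap pressed 5.7 mm with 7.3 N, which fits its spring. I keep it down and turn anticlockwise (negative about tool z).

Request:
drive_tool --series '[[[0, 0, 0, 0, 0, 0.15, 0], [0, 0, -0.05, 0, 0, 0.15, 0], [0, 0, -0.1, 0, 0, 0.15, 0], [0, 0, -0.16, 0, 0, 0.15, 0], [0, 0, -0.22, 0, 0, 0.15, 0], [0, 0, -0.28, 0, 0, 0.15, 0], [0, 0, -0.34, 0, 0, 0.15, 0], [0, 0, -0.4, 0, 0, 0.15, 0], [0, 0, -0.4, 0, 0, 0.15, 0]]]'

```text
time: 12.85
tool_pos: [0.5284, -0.0982, 0.0795]
ee_rot: [-3.138, -0.004, -0.075]
wrist_force: [0.1, 2.2, 6.1]
width: 0.0521
```

Run:
```python
from h import *
o=robot.get_obs(); print({k:np.round(v,4) for k,v in o.items()})
```

```text
{'time': np.float64(12.85), 'joint_positions': array([-0.2925,  0.1161,  1.5925,  0.0049,  1.4299,  1.3525]), 'qvel': array([ 0.0019, -0.0013,  0.0004, -0.0012, -0.0004,  0.0312]), 'joint_torque': array([ -1.3784, -30.0633, -25.9478,  -0.7467,  -0.4741,  -0.2119]), 'tool_pos': array([ 0.5284, -0.0982,  0.0795]), 'ee_rot': array([-3.1375, -0.0041, -0.0749]), 'wrist_force': array([0.146 , 2.1726, 6.1359]), 'wrist_torque': array([0.4941, 0.1131, 0.0345]), 'width': np.float64(0.0521)}
```

Request:
drive_tool --series '[[[0, 0, 0, 0, 0, 0.2, 0], [0, 0, -0.06, 0, 0, 0.22, 0], [0, 0, -0.12, 0, 0, 0.24, 0], [0, 0, -0.18, 0, 0, 0.24, 0], [0, 0, -0.24, 0, 0, 0.24, 0], [0, 0, -0.3, 0, 0, 0.24, 0], [0, 0, -0.36, 0, 0, 0.24, 0], [0, 0, -0.42, 0, 0, 0.24, 0], [0, 0, -0.48, 0, 0, 0.24, 0], [0, 0, -0.54, 0, 0, 0.24, 0], [0, 0, -0.6, 0, 0, 0.24, 0], [0, 0, -0.66, 0, 0, 0.24, 0], [0, 0, -0.72, 0, 0, 0.24, 0], [0, 0, -0.74, 0, 0, 0.24, 0], [0, 0, -0.74, 0, 0, 0.24, 0]]]'

```text
time: 14.35
tool_pos: [0.5284, -0.0968, 0.0784]
ee_rot: [-3.139, -0.008, 0.666]
wrist_force: [-3.7, 3.9, 8.3]
width: 0.0522
```

Run:
```python
from h import *
o=robot.get_obs(); print({k:np.round(v,4) for k,v in o.items()})
S=snap('scene','s11'); cv2.imwrite('pics/s11c.png',cv2.resize(S['img'][140:290,180:340],None,fx=5,fy=4,interpolation=cv2.INTER_CUBIC)); snap('wrist','w11')
P=pts(S);k=(np.hypot(P[...,0]-J[0],P[...,1]-J[1])<.02)&(P[...,2]>.095)&(P[...,2]<.12); print('cap top z',np.median(P[...,2][k]),k.sum())
```

```text
{'time': np.float64(14.35), 'joint_positions': array([-0.2916,  0.1165,  1.5944,  0.0075,  1.4281,  0.6125]), 'qvel': array([ 0.0002,  0.0016, -0.0007,  0.0005,  0.0013,  0.0109]), 'joint_torque': array([ -1.7815, -29.58  , -26.9864,  -0.9151,  -1.5615,  -0.1922]), 'tool_pos': array([ 0.5284, -0.0968,  0.0784]), 'ee_rot': array([-3.1394, -0.0076,  0.6656]), 'wrist_force': array([-3.7488,  3.946 ,  8.2514]), 'wrist_torque': array([ 0.7376,  0.6798, -0.15  ]), 'width': np.float64(0.0522)}
cap top z 0.10457814183495928 111
```

View pics/s11c.png

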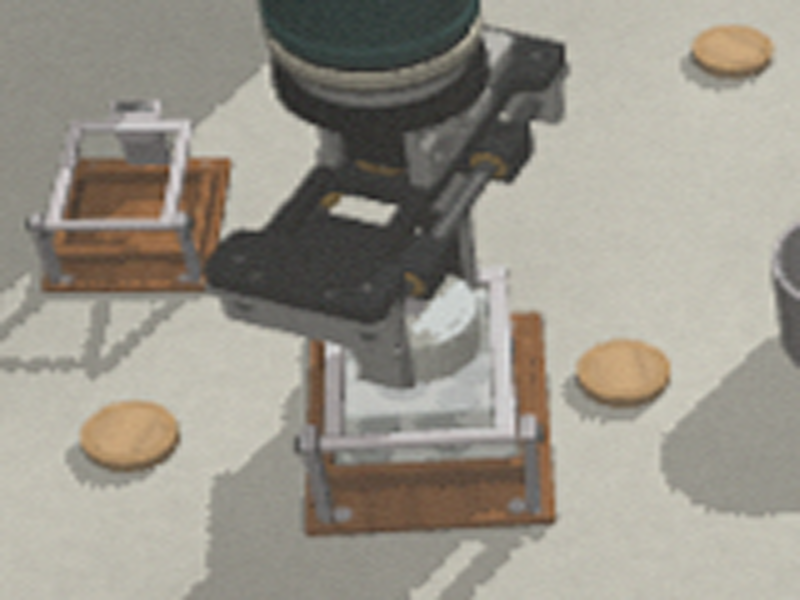

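View pics/w11.png

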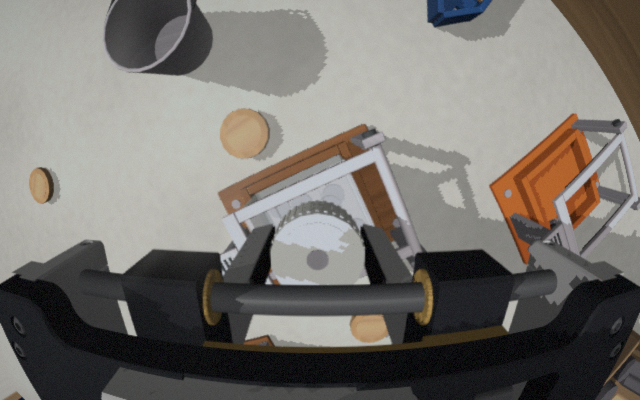

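The tool turned 65.4° and the wrist force stayed small. I release the press gently and test the lift.

Request:
drive_tool --series '[[[0, 0, 0, 0, 0, 0, 0], [0, 0, 0, 0, 0, -0.2, 0], [0, 0, 0, 0, 0, -0.4, 0], [0, 0, 0, 0, 0, -0.6, 0], [0, 0, 0, 0, 0, -0.7, 0], [0, 0, 0, 0, 0, -0.7, 0]]]'

```text
time: 15.05
tool_pos: [0.5282, -0.0967, 0.0851]
ee_rot: [-3.139, -0.007, 0.665]
wrist_force: [-0.8, 1.0, 1.7]
width: 0.052
```

Request:
drive_tool --series '[[[0, 0, 0, 0, 0, -0.1, 0], [0, 0, 0, 0, 0, -0.2, 0], [0, 0, 0, 0, 0, -0.3, 0], [0, 0, 0, 0, 0, -0.3, 0]]]'

```text
time: 15.45
tool_pos: [0.5281, -0.0968, 0.088]
ee_rot: [-3.139, -0.007, 0.665]
wrist_force: [-0.8, 0.1, -1.0]
width: 0.0519
```

Run:
```python
from h import *
o=robot.get_obs(); print({k:np.round(v,4) for k,v in o.items()})
S=snap('scene','s12'); theta(S); cv2.imwrite('pics/s12c.png',cv2.resize(S['img'][170:270,210:310],None,fx=6,fy=6,interpolation=cv2.INTER_CUBIC))
P=pts(S);k=(np.hypot(P[...,0]-J[0],P[...,1]-J[1])<.02)&(P[...,2]>.095)&(P[...,2]<.13); print('cap top z',np.median(P[...,2][k]),k.sum())
```

```text
{'time': np.float64(15.45), 'joint_positions': array([-0.2918,  0.1095,  1.5823,  0.0077,  1.4482,  0.6128]), 'qvel': array([-0.0015,  0.0006,  0.0027,  0.0013,  0.0006, -0.0002]), 'joint_torque': array([-2.10600e-01, -3.41415e+01, -2.96879e+01, -1.09000e-02,
       -2.46700e-01, -2.20000e-03]), 'tool_pos': array([ 0.5281, -0.0968,  0.088 ]), 'ee_rot': array([-3.1386, -0.0072,  0.6652]), 'wrist_force': array([-0.8495,  0.1319, -1.0239]), 'wrist_torque': array([ 0.0522,  0.0789, -0.0066]), 'width': np.float64(0.0519)}
1 87 theta -0.0018220630931965343 z at hinge 0.07184020351055613
-1 55 theta -0.013716349586193763 z at hinge 0.07229721496446509
cap top z 0.11386012823051803 122
```

View pics/s12c.png

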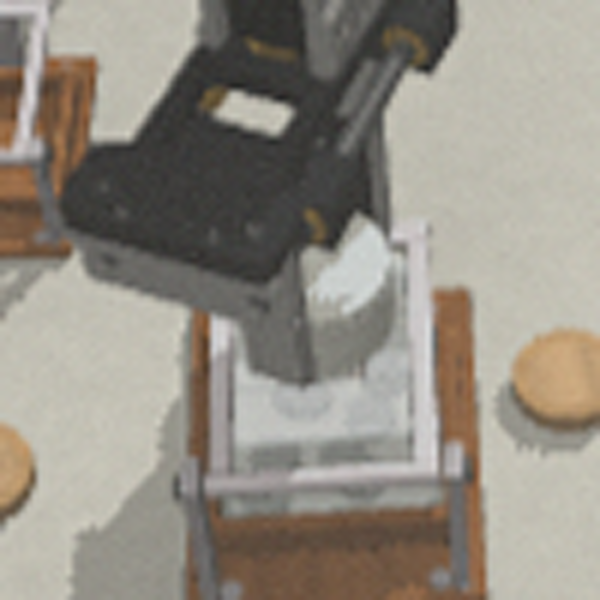

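The cap rose 3 mm past seated against only its own weight, so it is free. I lift it straight up.

Request:
drive_tool --series '[[[0, 0, 0, 0, 0, -0.4, 0], [0, 0, 0, 0, 0, -0.8, 0], [0, 0, 0, 0, 0, -1.3, 0], [0, 0, 0, 0, 0, -1.8, 0], [0, 0, 0, 0, 0, -2.4, 0], [0, 0, 0, 0, 0, -3, 0], [0, 0, 0, 0, 0, -3.8, 0], [0, 0, 0, 0, 0, -4.6, 0], [0, 0, 0, 0, 0, -5.4, 0], [0, 0, 0, 0, 0, -6.2, 0], [0, 0, 0, 0, 0, -7, 0], [0, 0, 0, 0, 0, -7.8, 0], [0, 0, 0, 0, 0, -8.5, 0], [0, 0, 0, 0, 0, -8.9, 0], [0, 0, 0, 0, 0, -9.1, 0], [0, 0, 0, 0, 0, -9.1, 0], [0, 0, 0, 0, 0, -9.1, 0], [0, 0, 0, 0, 0, -9.1, 0]]]'

```text
time: 17.3
tool_pos: [0.5275, -0.0973, 0.1784]
ee_rot: [-3.138, -0.007, 0.665]
wrist_force: [-0.6, 0.3, 0.4]
width: 0.0523
```

Run:
```python
from h import *
o=robot.get_obs(); print({k:np.round(v,4) for k,v in o.items()})
S=snap('scene','s13'); theta(S); T=snap('top','t13'); snap('wrist','w13')
P=pts(S); c,s_=np.cos(YAW),np.sin(YAW)
k=(np.hypot(P[...,0]-J[0],P[...,1]-J[1])<.017)&(P[...,2]>.19)&(P[...,2]<.22); print('cap top?',k.sum(),P[k].mean(0) if k.sum() else '')
lx=(P[...,0]-J[0])*c+(P[...,1]-J[1])*s_; ly=-(P[...,0]-J[0])*s_+(P[...,1]-J[1])*c
k=(lx>.018)&(lx<.034)&(abs(ly)<.028)&(P[...,2]>.055)&(P[...,2]<.08); print('shoulder z',np.median(P[...,2][k]),k.sum())
k=(np.hypot(lx,ly)<.018)&(P[...,2]>.085)&(P[...,2]<.115); print('rim z',k.sum(),np.percentile(P[...,2][k],90) if k.sum() else '')
A=cv2.cvtColor(dict(np.load('pics/top0.npz'))['img'],cv2.COLOR_BGR2HSV);B=cv2.cvtColor(T['img'],cv2.COLOR_BGR2HSV)
A0=dict(np.load('pics/scene0.npz'))['img'].astype(int); D=np.abs(A0-S['img'].astype(int)).max(-1)
cv2.imwrite('pics/diff.png',(D>40).astype(np.uint8)*255)
cv2.imwrite('pics/s13c.png',cv2.resize(S['img'][120:290,180:340],None,fx=4.5,fy=3.5,interpolation=cv2.INTER_CUBIC))
```

```text
{'time': np.float64(17.3), 'joint_positions': array([-0.2931,  0.0627,  1.4503,  0.0076,  1.628 ,  0.6129]), 'qvel': array([ 0.0001,  0.    , -0.0008, -0.0008, -0.0002, -0.0004]), 'joint_torque': array([ 1.80000e-03, -3.31617e+01, -3.04412e+01,  1.01200e-01,
       -3.31000e-02, -1.00000e-04]), 'tool_pos': array([ 0.5275, -0.0973,  0.1784]), 'ee_rot': array([-3.1377, -0.0066,  0.6653]), 'wrist_force': array([-0.5774,  0.2699,  0.419 ]), 'wrist_torque': array([-0.056 , -0.0356,  0.0192]), 'width': np.float64(0.0523)}
1 83 theta -0.0038627034541923173 z at hinge 0.07200079587142233
-1 86 theta 0.010734680148284114 z at hinge 0.07112133457534672
cap top? 128 [ 0.5294023  -0.09495285  0.20440778]
shoulder z 0.06562675288465734 187
rim z 172 0.09845027961982718
```

View pics/s13c.png

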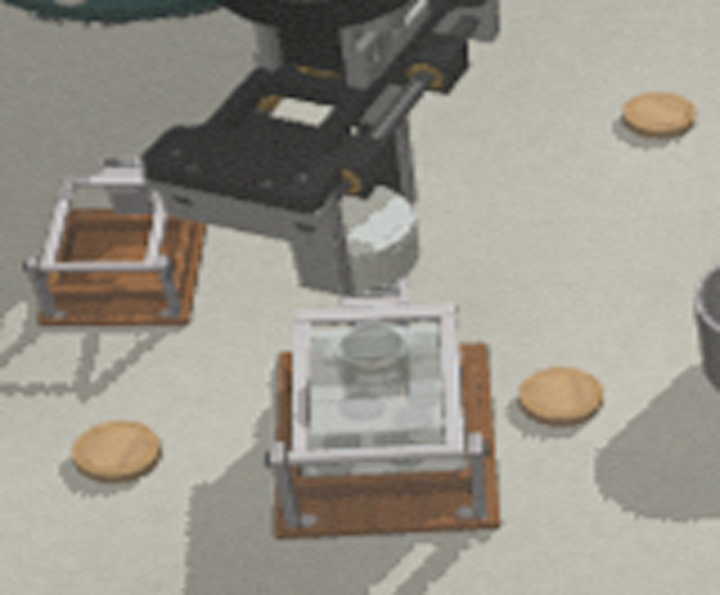

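View pics/s13.png

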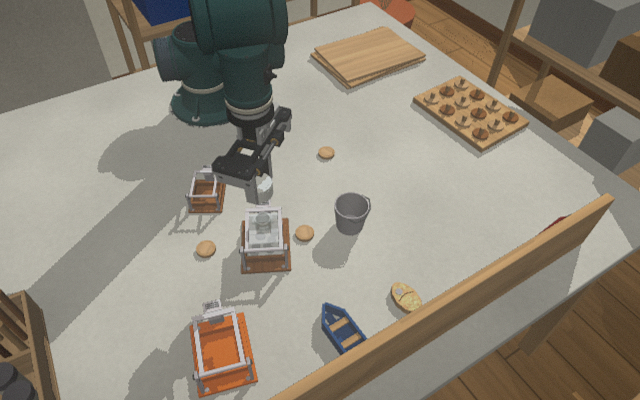

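View pics/w13.png

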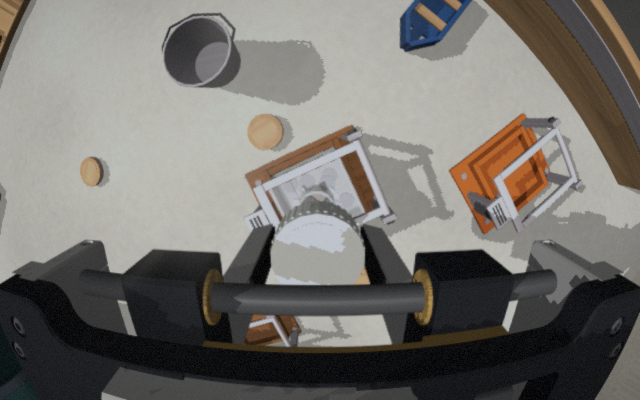

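View pics/diff.png

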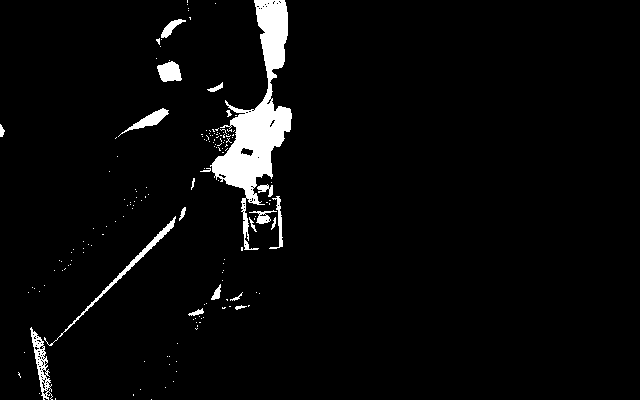

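The open jar is clamped and seated. The cap hangs in the gripper with its lower edge about 76 mm above the rim, and the toys have not moved (no change in the difference image). I hand in.

Run:
```python
from h import *
print(robot.close_job())
```

```text
the job is handed in; nothing more can be done
None
```

The jar is open. The clamp is shut over it and the gripper holds the cap above the neck. I handed the job in at about 17.5 s of the 51 s allowed, and it reported no verdict.

**What I did:**
- **Clamp:** I swung the frame down with the shut fingers on the tab. It stalled on the catch at about 0.08 rad. Three slow presses of 26 to 35 N at the wrist did not snap it, well above the stated 8 to 10 N. A short, quick push from about 8 mm above did.
- **Cap:** I gripped the cap and pressed it down about 6 mm with 6 to 8 N. I then turned the gripper 65° anticlockwise, released the press and lifted straight up. The lift met only about 1 N, so nothing was forced.

**Last checks before handing in:**
- **Clamp:** its two side bars gave −0.004 and 0.011 rad, below the 0.03 limit.
- **Jar:** shoulder at 65.6 mm and rim at 98 mm above the table, so it is still seated in its well.
- **Cap:** held at 52 mm opening. Its top is at 204 mm, so its lower edge is about 76 mm above the rim. It is level within 0.01 rad and within about 5 mm of the jar's axis.
- **Toys:** the before and after scene pictures show no change where they lie.

**Not measured directly:** I took the cap's turn from the gripper's turn. The free lift bears it out.

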